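# Jack up the front of the film drawing bed and hold it

## Task

The front of the film drawing bed has to be held up so that its front feet can be changed. Put the two wooden offcuts into the scrap bin, then stand the lever jack with its saddle centred under the bed's lift pad (beneath the lug with the round boss), pump the handle once to the bottom as a trial lift and let it come all the way back up, then press the handle all the way down again and finish like that, with the fingers still holding the handle down and the bed up. Lift the bed with the jack only, and leave the other things on the bench where they are.

Things in the scene. Friction and masses are not known exactly. Their poses are not given: they have to be found in the camera images.
- bed_frame: The film drawing bed's fixed part: two hinge brackets at its rear. Origin on the bench straight below the lift pad, in the middle of the bed's front; +x points to the rear, hinge line at x = +200 mm, 80 mm high. The bed is a grey slab, x from 28 to 208 mm, 200 mm wide, 68 to 92 mm high, rear clamp knobs to 116 mm; front legs at x = 55, y = +-70 mm, feet 26 mm wide.
- lift_pad (a point): Centre of the underside of the lift pad, a steel disc 30 mm wide, straight above bed_frame's origin, 70 mm high while the bed is down. It is under the lug in the middle of the bed's front edge: 44 mm wide, ending 27 mm in front of the pad's centre, 78 to 91 mm high, the only one with a round boss (34 mm, top at 94.5 mm). Two plain square ears nearer the corners have no pad. The bed swings up about its rear hinge and falls back if not held.
- jack: Loose lever jack, about 0.9 kg. Origin at its underside below the handle's pivot; x points to the saddle end. Base 220 mm long (x -140 to +80), 64 wide, 12 thick. Over the origin stands the pivot block, 30 mm long (x), 44 wide (y), 12 to 72 mm high: grasp the jack here across its 44 mm from above, lift or slide it. Saddle at x = +55; the handle runs from the block towards -x.
- saddle (a point): Centre of the top of the jack's saddle, a steel disc 36 mm wide: 55 mm ahead (+x) of the jack's origin, 62 mm high when lowered (8 mm below the lift pad), moving 24 mm up as the handle goes fully down.
- jack_handle (a joint): Handle of the jack, rad: 0 raised, 0.5 at its stop fully down. The saddle rises 48 mm per rad. It is sprung and comes back up by itself when let go; fully down under the bed it takes about 5 to 9 N at the pedal.
- pedal (a point): Centre of the top of the pressing pad at the handle's end, 42 mm along the handle, 46 mm wide. It lies 120 mm along the handle from the pivot (55 mm above the jack's underside) and 10 mm above the handle's line; the handle slopes up 0.4 rad away from the block when raised (pad top 111 mm high), down 0.1 rad at its stop (53 mm high). Can be pushed straight down with closed fingers.
- scrap_bin: Open square grey steel scrap bin, fixed, 130x130 mm, 65 mm high, walls 4 mm, floor 4 to 5 mm. It stands at one side of the work and the jack at the other. Origin at the centre of its underside.
- stepped_offcut: Loose light wood offcut with a step, 46x30 mm, 26 mm high at the -x part (x from -23 to +4 mm), 14 mm at the rest; grasp across its 30 mm width (y). Origin at the centre of its underside. It lies where the jack must go.
- rounded_offcut: Loose light wood offcut with a rounded top, 40 mm long (x), 26 mm wide (y), 29 mm high; grasp across y. Origin at the centre of its underside. It lies where the jack must go.
- steel_block: bystander: steel cube, 44x44x42 mm, near the front edge of the bench on the left; origin at the centre of its underside
- weight_1: bystander: brass-coloured balance weight with a knob, 38 mm wide, 36 mm high, near the front edge on the right; origin at the centre of its underside
- closed_tin: bystander: closed paint tin, 70 mm wide, 82 mm high, left of the bed; origin at the centre of its underside
- open_tin: bystander: open empty paint tin, 70 mm wide, 78 mm high, right of the bed; origin at the centre of its underside
Not all that is in view belongs to the job. Leave any blue or grey look-alike of the rounded_offcut alone.

How it is judged:
By the outcome, as a careful person would: the job done as asked, in the order asked, and still so for the second after the job is handed in, while the arm keeps its last pose, push and grip.
It also fails if it takes over 72 s, if anything falls off the work surface, if the arm or the gripper's body presses on something with over 40 N, if the wrist force passes 120 N, or if a joint passes its speed limit or range.

## Robot

A 6-joint arm with a two-finger parallel gripper is mounted at the origin on a cart in front of the work surface, level with it; the furniture and walls round the work are solid. World frame = base frame: x ahead of the robot, y to its left, z up, the work surface at z = 0. Lengths are in m, angles in degrees, forces in N, time in s.
With the tool pointing down it reaches from about 0.375 to 0.9 m from the base axis. Payload 3.1 kg.
Tool frame: the origin (TCP) lies on the centre line of the jaws, within the pads' length; the fingertips stand finger_overhang ahead of it and the grasp point (between the pads) lies 5 mm behind it (finger_overhang is the distance from the TCP to the fingertips, in m); z points along the fingers, y is the line along which they close (so a half turn about z gives the same grasp; the last joint's range is limited). The gripper opens to 87 mm and grips with 3 to 60 N. Pads are 19 mm wide; open, the fingers measure 117 mm over their backs; the gripper's body (75 mm by 190 mm) begins 51 mm behind the grasp point.
Start: joints at [-75.373, 30.224, 82.088, -0, 67.689, -10.227], TCP at [0.263, -0.567, 0.208] pointing down, gripper open.
Joint ranges: [-176.69, 176.69], [-43.24, 126.21], [12.49, 139.97], [-82, 262], [0, 151.66], [-163.58, 163.58]. Speed limits (degrees/s): [159.86, 159.86, 180, 180, 180, 180].

## Interface

Orientations are given as a 3x3 rotation matrix whose columns are the frame's x, y, z axes.
In Python, from rig import read_state, capture, calibration, hand_in, finger_overhang gives the robot as it stands.
- The arm moves only by the tool send_rows, never from a script. Its argument "plan" is a list of rows, each a list of 5 numbers: the closure in counts, from 0 (fully open) to 255 (shut), then the shift along the tool's x, y, z in m, then the turn about the tool's z in rad. A call has 1 to 20 rows; each row shifts and turns the commanded pose from where the row before left it, along the tool's axes as they then stand; what a row does not reach is not made up. A row lasts 1/12 s, in which the tool goes at most 41.7 mm and 7.16 degrees, less where a joint would pass 70% of its speed; a pose out of reach is approached as far as the arm can. A call is refused whole if a number of a shift passes 0.0417 or a number of a turn 0.125, either way. A call with a gripper value outside its range is refused whole. The fingers move at their own pace and stop on an object; the grip force is fixed at half the most. Time passes only in rows, so rows that do not move let the fingers close. It gives the time, the measured TCP pose, the force, the opening and the grip force at its end, in the units of the state.
- read_state(): the state, without advancing time (a new reading comes with each control period).
- capture(name): name is "side" or "top"; returns (picture, depth): 400x640x3 uint8, blue, green, red; 400x640 float32, m along the optical axis (not along the pixel's ray), 0 where there is no reading.
- calibration(name): a dict with "fx", "fy", "cx", "cy" (pixels), "xyz" and "rotation" of the camera in the world. Camera axes: x right, y down, z forward; pixel columns grow to the right and rows downward; lengths in m; the calibration is good to about 2 mm. A picture is of the moment at which its call begins. calibration takes no time and is no camera call.
- hand_in(): hands the job in; it is judged then, once.
The state is a dict: "time_s": time; "joint_positions": joint angles; "qvel": joint speeds; "tau": joint torques, N m; "position": TCP position; "tcp_rot": TCP orientation; "force": force on the tool from outside, world axes, zero at the start; "moment": the same for the moment, N m; "opening": opening from 0.0 (shut) to 1.0 (fully open); "grasp_force": force on a finger pad.
Only numpy, scipy, OpenCV 4.12 (cv2) and the standard library are available. Lean on these libraries where they do the work, as an engineer would, in place of code of your own. Each camera call takes 0.05 s, during which the arm holds its last target. There are 200 camera calls.

## Working session

There is one attempt and no reset: what is moved stays moved. The work goes in short steps, Python scripts to look and compute and a tool call to move; the robot and the scene stay as the last step left them, time stands still between calls to the robot, and variables do not carry over. Pictures are saved under pics/ and viewed, at most 10 in all, crops included, and the job is handed in when it is done.

Besides the shell and the picture viewer there is one more tool, called after "Call:" by a JSON object that holds its "op" and its "data". send_rows: Moves the arm, as the interface text tells. Its arguments: {"type":"object","properties":{"plan":{"type":"array","items":{"type":"array","items":{"type":"number"}}}},"required":["plan"]}

```bash
mkdir -p pics; ls
cat > h.py <<'E'
import numpy as np, cv2
from rig import *
def pts(name):
    im,d=capture(name); c=calibration(name)
    v,u=np.mgrid[0:400,0:640]
    P=np.stack([(u-c['cx'])/c['fx']*d,(v-c['cy'])/c['fy']*d,d],-1)@np.array(c['rotation']).T+np.array(c['xyz'])
    P[d==0]=np.nan
    return im,P
E
python3 - <<'E'
from h import *
for n in('top','side'):
    im,P=pts(n); cv2.imwrite(f'pics/{n}0.png',im); np.save(n+'0.npy',P)
    print(calibration(n))
print(finger_overhang,read_state())
E
```

```text
pics
{'fx': 409.9397702981371, 'fy': 409.9397702981371, 'cx': 318.41434310964763, 'cy': 197.79116009959574, 'xyz': array([ 0.23756938, -0.02404105,  1.40228621]), 'rotation': array([[-0.02410985, -0.97687551,  0.2124452 ],
       [-0.99970828,  0.02386432, -0.0037202 ],
       [-0.00143569, -0.21247292, -0.9771659 ]])}
{'fx': 473.51754125566765, 'fy': 473.51754125566765, 'cx': 316.1682727420535, 'cy': 197.33106041461306, 'xyz': array([-0.10431658,  0.87385802,  0.83657586]), 'rotation': array([[-0.82325272, -0.31382275,  0.4730436 ],
       [-0.56733733,  0.48358056, -0.66654197],
       [-0.01957865, -0.81710778, -0.57615237]])}
0.014 {'time_s': 0.1, 'joint_positions': array([-7.53739990e+01,  3.02726999e+01,  8.21484293e+01, -6.94275057e-04,
        6.76893595e+01, -1.02274566e+01]), 'qvel': array([-0.0565795 , -0.19399645, -0.14570039, -0.02277194, -0.05886698,
       -0.02009233]), 'tau': array([ 3.36227931e-04, -4.40985775e+01, -1.77151054e+01,  6.34458172e-02,
        5.33990655e-02, -6.12280292e-05]), 'position': array([ 0.26253421, -0.56643755,  0.20728301]), 'tcp_rot': array([[ 9.07383875e-01,  4.20302576e-01, -4.97781775e-04],
       [ 4.20302740e-01, -9.07382023e-01,  1.86306902e-03],
       [ 3.31374475e-04, -1.89973783e-03, -9.99998141e-01]]), 'force': array([0.09665741, 0.24175955, 0.24564271]), 'moment': array([-0.02025988,  0.00816876, -0.04192095]), 'grasp_force': 0.0, 'opening': 1.000922808198374}
```

View pics/top0.png

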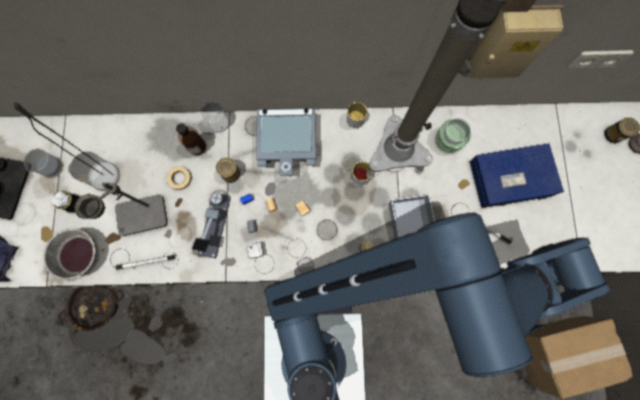

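View pics/side0.png

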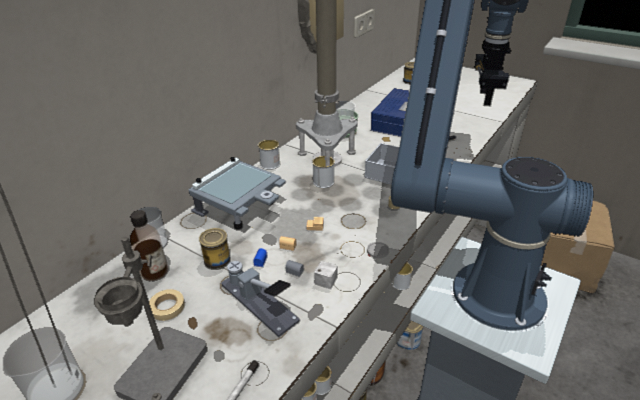

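The top view shows the bed boss at about (286,167), the rounded offcut (270,204) and the stepped one (303,208). The jack spans (219,198) to (205,250), and the bin at about (410,212) is partly hidden by the arm. The side view confirms this layout. Next I'll measure these.

Run:
```python
from h import *
np.set_printoptions(precision=4,suppress=True)
for n,roi in(('top',(190,225,255,320)),('side',(205,260,270,335))):
    im=cv2.imread(f'pics/{n}0.png');P=np.load(n+'0.npy')
    hsv=cv2.cvtColor(im,cv2.COLOR_BGR2HSV)
    m=cv2.inRange(hsv,(8,80,120),(25,255,255)); k=np.zeros_like(m);k[roi[0]:roi[1],roi[2]:roi[3]]=1;m*=k
    N,L,S,C=cv2.connectedComponentsWithStats(m)
    for i in range(1,N):
        if S[i,4]<15: continue
        q=P[(L==i)]; q=q[np.isfinite(q[:,0])]
        r=cv2.minAreaRect((q[:,:2]*1000).astype(np.float32))
        print(n,C[i],S[i,4],'mean',q.mean(0),'z',np.percentile(q[:,2],[2,50,98]),'rect',r)
P=np.load('top0.npy')
z=P[...,2]
def rep(nm,reg,lo,hi):
    r=np.zeros(z.shape,bool);r[reg[0]:reg[1],reg[2]:reg[3]]=1
    q=P[r&(z>lo)&(z<hi)];print(nm,len(q),q.mean(0),cv2.minAreaRect((q[:,:2]*1000).astype(np.float32)))
rep('bed',(100,165,250,320),.06,.13)
rep('lugs',(157,178,250,320),.07,.11)
rep('boss',(158,178,274,298),.09,.11)
rep('jackall',(185,262,185,235),.008,.13)
rep('jackbase',(185,262,185,235),.008,.02)
rep('jack hi',(185,262,185,235),.05,.13)
rep('bin',(190,225,385,440),.045,.075)
im=cv2.imread('pics/top0.png')
a=cv2.resize(im[95:270,180:320],None,fx=4,fy=4,interpolation=cv2.INTER_CUBIC)[:600]
b=cv2.resize(im[185:265,180:240],None,fx=4,fy=4)
cv2.imwrite('pics/crop1.png',cv2.resize(im[150:265,180:325],None,fx=5,fy=5,interpolation=cv2.INTER_CUBIC))
```

```text
top [271.0125 204.7   ] 80 mean [0.5166 0.1337 0.026 ] z [0.0113 0.0266 0.0329] rect ((518.0574951171875, 134.4115753173828), (36.98347091674805, 23.470645904541016), 18.05991554260254)
top [302.2703 207.7477] 111 mean [0.5041 0.0269 0.022 ] z [0.0064 0.0245 0.031 ] rect ((505.7981262207031, 26.021982192993164), (43.72593307495117, 32.195892333984375), 31.456253051757812)
side [314.978  223.5769] 182 mean [0.4992 0.0322 0.0173] z [0.0051 0.0154 0.0285] rect ((502.5946350097656, 28.80592155456543), (45.03081512451172, 35.67304229736328), 26.303821563720703)
side [286.9064 242.6784] 171 mean [0.5133 0.1419 0.0195] z [0.0045 0.0215 0.0304] rect ((526.763916015625, 136.8926544189453), (34.68344497680664, 66.3972396850586), 84.47377014160156)
bed 3290 [0.7447 0.0771 0.094 ] ((760.4144897460938, 82.00721740722656), (245.4019775390625, 243.4300079345703), 0.024616649374365807)
lugs 488 [0.6462 0.0801 0.0901] ((635.99755859375, 78.81124114990234), (198.2788543701172, 61.701194763183594), 88.67681121826172)
boss 188 [0.6345 0.0776 0.0938] ((633.631103515625, 86.37590026855469), (60.781219482421875, 56.680931091308594), 88.91004943847656)
jackall 1265 [0.4473 0.3273 0.0425] ((468.971435546875, 352.65740966796875), (167.5240936279297, 255.69183349609375), 89.4883041381836)
jackbase 705 [0.4436 0.3263 0.0126] ((468.971435546875, 352.65740966796875), (167.5240936279297, 255.69183349609375), 89.4883041381836)
jack hi 492 [0.4452 0.3316 0.0866] ((456.4607238769531, 329.880859375), (47.052513122558594, 198.7853240966797), 77.71160888671875)
bin 220 [ 0.4973 -0.3436  0.0604] ((480.780029296875, -340.0592041015625), (93.13372802734375, 131.65823364257812), 6.3282365798950195)
```

View pics/crop1.png

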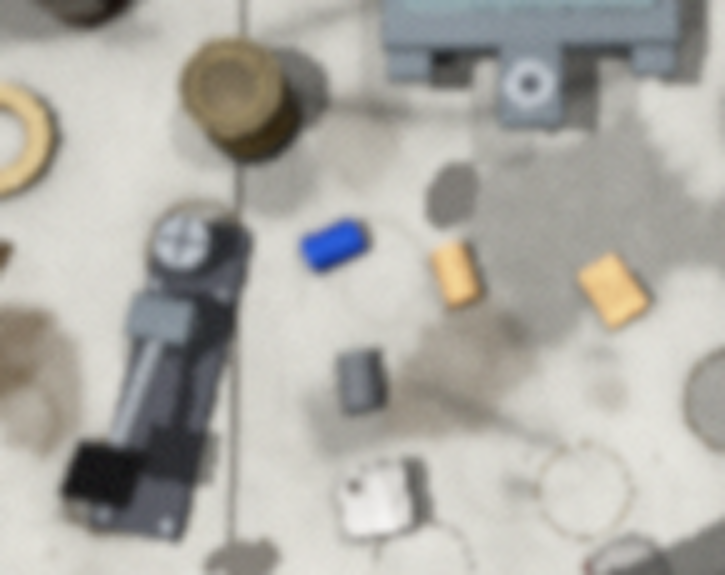

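The crop shows the boss at full-frame px (286,166.5), the saddle at (216.5,198), the block at (212.3,213.6) and the pedal at (200.5,244.6). The blue and grey look-alikes sit near the offcuts, at (247,199) and (252,226).

```bash
cat >> h.py <<'E'
def ray(name,u,v,z):
    c=calibration(name);R=np.array(c['rotation']);o=np.array(c['xyz'])
    d=R@np.array([(u-c['cx'])/c['fx'],(v-c['cy'])/c['fy'],1]); return o+d*(z-o[2])/d[2]
def go(x,y,z,yaw=None):
    s=read_state();R=s['tcp_rot'];p=s['position']
    d=R.T@(np.array([x,y,z])-p);cur=np.degrees(np.arctan2(R[1,0],R[0,0]))
    t=0 if yaw is None else -np.radians((yaw-cur+90)%180-90)
    print('tool shift',np.round(d,4),'rows',np.ceil(abs(d).max()/.0417*10)/10,'turn',round(t,3),'yaw',round(cur,1),'pos',np.round(p,4),'F',np.round(s['force'],1),'open',round(s['opening'],3),'t',round(s['time_s'],2))
E
python3 - <<'E'
from h import *
np.set_printoptions(precision=4,suppress=True)
for n,u,v,z in[('boss',285.9,166.5,.0945),('saddle',216.5,198,.062),('block',212.3,213.6,.072),('pedal',200.5,244.6,.111),('rounded',271.1,204.6,.027),('stepped',302.5,208,.022),('blue',246.8,198.8,.027),('grey',252,226,.027),('steel',255,250,.042)]: print(n,ray('top',u,v,z))
# base front edge of bed: ears crop corners
for u,v in[(180+388/5,150+78/5),(180+672/5,150+73/5),(180+505/5,150+125/5),(180+558/5,150+126/5)]: print('ear',ray('top',u,v,.091))
go(.517,.134,.12,18)
E
```

```text
boss [0.6308 0.0763 0.0945]
saddle [0.5366 0.3119 0.062 ]
block [0.482  0.3217 0.072 ]
pedal [0.3767 0.3456 0.111 ]
rounded [0.5167 0.1331 0.027 ]
stepped [0.5032 0.0261 0.022 ]
blue [0.539  0.2165 0.027 ]
grey [0.4444 0.1977 0.027 ]
steel [0.3619 0.1846 0.042 ]
ear [0.6373 0.1708 0.091 ]
ear [ 0.6361 -0.0184  0.091 ]
ear [0.603  0.0931 0.091 ]
ear [0.6014 0.0579 0.091 ]
tool shift [ 0.5253 -0.5284  0.0885] rows 12.7 turn 0.12 yaw 24.9 pos [ 0.2625 -0.5664  0.2073] F [0.1 0.2 0.2] open 1.001 t 0.1
```

Call:
{"op": "send_rows", "data": {"plan": [[100,0.035,-0.0352,0.002,0],[100,0.035,-0.0352,0.002,0],[100,0.035,-0.0352,0.002,0],[100,0.035,-0.0352,0.002,0],[100,0.035,-0.0352,0.002,0],[100,0.035,-0.0352,0.002,0],[100,0.035,-0.0352,0.002,0],[100,0.035,-0.0352,0.002,0],[100,0.035,-0.0352,0.002,0],[100,0.035,-0.0352,0.002,0],[100,0.035,-0.0352,0.002,0],[100,0.035,-0.0352,0.002,0],[100,0.035,-0.0352,0.002,0],[100,0.035,-0.0352,0.002,0],[100,0.035,-0.0352,0.002,0],[100,0,0,0,0.12],[100,0,0,0,0]]}}

```text
time_s: 1.52
position: [0.4761, 0.0224, 0.1826]
tcp_rot: [[0.95, 0.312, -0.001], [0.312, -0.95, 0.0], [-0.001, -0.0, -1.0]]
force: [0.1, -0.1, 0.3]
opening: 0.606
grasp_force: 0.0
```

Run:
```python
from h import *
np.set_printoptions(precision=4,suppress=True)
im,P=pts('top');z=P[...,2]
cv2.imwrite('pics/top1.png',im)
r=np.zeros(z.shape,bool);r[185:250,375:445]=1
q=P[r&(z>.045)&(z<.075)];print(len(q),cv2.minAreaRect((q[:,:2]*1000).astype(np.float32)),np.percentile(q[:,:2],[1,99],0))
go(.517,.1335,.015,18)
```

```text
342 ((462.2016296386719, -342.2505798339844), (130.50048828125, 131.93153381347656), 6.8194146156311035) [[ 0.3916 -0.4111]
 [ 0.5321 -0.2717]]
tool shift [ 0.0746 -0.094   0.1676] rows 4.1 turn 0.005 yaw 18.3 pos [0.4758 0.0209 0.1826] F [-0.1 -0.8  0.4] open 0.61 t 1.57
```

Call:
{"op": "send_rows", "data": {"plan": [[100,0.0187,-0.0235,0.01,0],[100,0.0187,-0.0235,0.01,0],[100,0.0187,-0.0235,0.01,0],[100,0.0187,-0.0235,0.01,0],[100,0,0,0.035,0],[100,0,0,0.035,0],[100,0,0,0.035,0],[100,0,0,0.019,0],[100,0,0,0,0],[255,0,0,0,0],[255,0,0,0,0],[255,0,0,0,0],[255,0,0,0,0],[255,0,0,0,0]]}}

```text
time_s: 2.73
position: [0.5192, 0.1322, 0.0204]
tcp_rot: [[0.951, 0.309, 0.003], [0.309, -0.951, 0.0], [0.003, 0.001, -1.0]]
force: [-0.5, 0.2, -0.1]
opening: 0.316
grasp_force: 0.0
```

```bash
python3 -c "
from h import *
go(.445,-.31,.15)"
```

```text
tool shift [-0.2068  0.3978 -0.1298] rows 9.6 turn 0 yaw 18.0 pos [0.5192 0.1322 0.0204] F [-0.5  0.2 -0.1] open 0.316 t 2.73
```

Call:
{"op": "send_rows", "data": {"plan": [[255,0,0,0,0],[255,0,0,0,0],[255,0,0,0,0],[255,0,0,-0.04,0],[255,0,0,-0.04,0],[255,0,0,-0.04,0]]}}

```text
time_s: 3.23
position: [0.5171, 0.1323, 0.139]
tcp_rot: [[0.951, 0.309, -0.004], [0.309, -0.951, -0.0], [-0.004, -0.001, -1.0]]
force: [1.4, 0.6, 0.1]
opening: 0.008
grasp_force: 0.0
```

```bash
python3 -c "
from h import *
go(.445,-.34,.14)"
```

```text
tool shift [-0.2145  0.427  -0.0006] rows 10.3 turn 0 yaw 18.0 pos [0.5171 0.1323 0.139 ] F [1.4 0.6 0.1] open 0.008 t 3.23
```

Run:
```python
from h import *
a,_=pts('side');b,P=pts('top');np.save('side1.npy',_);np.save('top1.npy',P)
cv2.imwrite('pics/s1raw.png',a);cv2.imwrite('pics/t1raw.png',b)
A=cv2.resize(a[195:285,240:340],None,fx=4,fy=4);B=cv2.resize(b[180:270,230:330],None,fx=4,fy=4)
cv2.imwrite('pics/c2.png',np.hstack([A,B]))
```

```text
(no output)
```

View pics/c2.png

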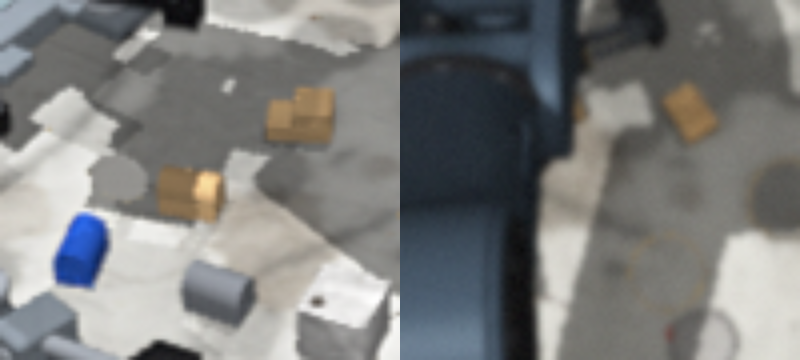

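The left half (side view) shows the rounded offcut still at px (287,243), practically unmoved. The pads slid off its rounded top, so I'll retry lower and check the grip before lifting.

Call:
{"op": "send_rows", "data": {"plan": [[110,0,0,0,0],[110,0,0,0,0],[110,0,0,0,0],[110,0,0,0,0],[110,0,0,0,0],[110,0,0,0,0],[110,0,0,0,0],[110,0,0,0,0],[110,0,0,0,0],[110,0,0,0,0]]}}

```text
time_s: 4.17
position: [0.5183, 0.1323, 0.1389]
tcp_rot: [[0.951, 0.309, -0.0], [0.309, -0.951, 0.0], [-0.0, -0.0, -1.0]]
force: [0.6, -0.3, -0.5]
opening: 0.557
grasp_force: 0.0
```

Run:
```python
from h import *
P=np.load('side1.npy');im=cv2.imread('pics/s1raw.png');hsv=cv2.cvtColor(im,cv2.COLOR_BGR2HSV)
m=cv2.inRange(hsv,(8,80,60),(25,255,255));m[:205]=0;m[260:]=0;m[:,:270]=0;m[:,335:]=0
N,L,S,C=cv2.connectedComponentsWithStats(m)
for i in range(1,N):
    if S[i,4]<30: continue
    q=P[L==i];q=q[np.isfinite(q[:,0])];print(C[i],S[i],q.mean(0).round(4),np.percentile(q,[2,50,98],0).round(4).tolist())
    t=q[q[:,2]>.012];print(cv2.minAreaRect((t[:,:2]*1000).astype(np.float32)))
    v,u=np.where(L==i)
    for f,k in(('umin',u.argmin()),('umax',u.argmax()),('vmin',v.argmin()),('vmax',v.argmax())):print(f,u[k],v[k])
print(ray('side',287.5,243,.018))
go(.517,.132,.015,18)
```

```text
[315.05434783 223.56521739] [307 217  16  13 184] [0.4993 0.0317 0.0169] [[0.4787, 0.0094, 0.0029], [0.4985, 0.0326, 0.0153], [0.5249, 0.0493, 0.0279]]
((502.54608154296875, 29.819555282592773), (42.59904479980469, 37.95909118652344), 32.93273162841797)
umin 307 222
umax 322 217
vmin 314 217
vmax 307 229
[287.2972973  242.94054054] [280 237  16  13 185] [0.5123 0.1418 0.0191] [[0.4947, 0.1252, 0.0028], [0.5112, 0.1429, 0.0214], [0.5316, 0.1517, 0.0302]]
((513.8369750976562, 138.6344757080078), (40.27391815185547, 25.011186599731445), 24.142074584960938)
umin 280 238
umax 295 239
vmin 281 237
vmax 286 249
[0.51248075 0.14069871 0.018     ]
tool shift [-1.300e-03 -1.000e-04  1.239e-01] rows 3.0 turn -0.0 yaw 18.0 pos [0.5183 0.1323 0.1389] F [ 0.6 -0.3 -0.5] open 0.557 t 4.17
```

Call:
{"op": "send_rows", "data": {"plan": [[110,-0.0014,-0.0033,0.04,0],[110,0,0,0.04,0],[110,0,0,0.03,0],[110,0,0,0.015,0],[110,0,0,0,0],[255,0,0,0,0],[255,0,0,0,0],[255,0,0,0,0],[255,0,0,0,0],[255,0,0,0,0],[255,0,0,0,0],[255,0,0,0,0],[255,0,0,0,0],[255,0,0,0,0]]}}

```text
time_s: 5.33
position: [0.5165, 0.1348, 0.0148]
tcp_rot: [[0.951, 0.309, 0.001], [0.309, -0.951, -0.0], [0.001, 0.001, -1.0]]
force: [0.1, -1.6, 7.5]
opening: 0.027
grasp_force: 3.8
```

Run:
```python
from h import *
a,P=pts('side')
cv2.imwrite('pics/c3.png',cv2.resize(a[190:280,230:350],None,fx=6,fy=6,interpolation=cv2.INTER_CUBIC))
go(0.5,.1,.1)
```

```text
tool shift [-0.0264  0.028  -0.0852] rows 2.1 turn 0 yaw 18.0 pos [0.5166 0.1348 0.0149] F [ 0.  -1.5  6.7] open 0.019 t 5.38
```

View pics/c3.png

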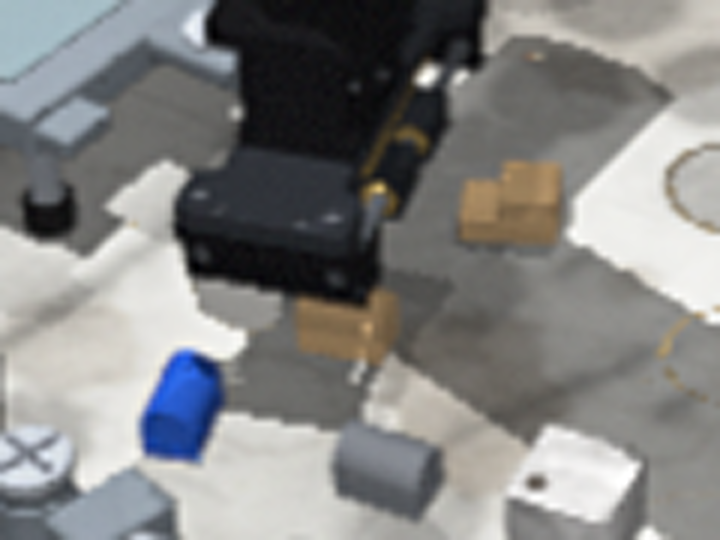

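Run:
```python
from h import *
s=read_state()
for n in('side','top'):
  c=calibration(n)
  for dz in(-.014,0,.03):
    p=np.array(c['rotation']).T@(s['position']+[0,0,dz]-c['xyz']);u,v=p[0]/p[2]*c['fx']+c['cx'],p[1]/p[2]*c['fy']+c['cy'];print(n,dz,u,v,'crop',(u-230)*6,(v-190)*6)
im,P=pts('side')
v,u=np.mgrid[0:400,0:640]
hsv=cv2.cvtColor(im,cv2.COLOR_BGR2HSV);m=cv2.inRange(hsv,(8,80,60),(25,255,255))>0
m&=(u>275)&(u<300)&(v>232)&(v<255)
q=P[m];q=q[np.isfinite(q[:,0])];print(np.percentile(q,[2,50,98],0).round(4)); print(np.percentile(u[m],[0,100]),np.percentile(v[m],[0,100]))
for uu,vv in((289,245),(294,245),(282,246)):
  print(P[vv,uu])
```

```text
side -0.014 287.9686680245232 246.114757622607 crop 347.8120081471392 336.6885457356419
side 0 287.68508459880707 242.12731371841414 crop 346.1105075928424 312.76388231048486
side 0.03 287.0650073509555 233.40845705099485 crop 342.39004410573307 260.45074230596913
top -0.014 271.48339788430667 206.10975069454236 crop 248.90038730584 96.65850416725414
top 0 271.0236619753888 205.3280899167332 crop 246.14197185233274 91.96853950039923
top 0.03 270.00793392892626 203.60110979740918 crop 240.04760357355758 81.60665878445508
[[0.4705 0.1251 0.0011]
 [0.5072 0.1446 0.0188]
 [0.5306 0.2083 0.0994]]
[280. 295.] [238. 250.]
[0.50430187 0.14490321 0.01797778]
[0.49460193 0.13605468 0.01617733]
[0.52455142 0.14980656 0.00839543]
```

Run:
```python
from h import *
im,P=pts('side')
for cx,cy in((280,190),(210,220),(280,225),(200,260),(280,275),(370,290),(350,255),(310,300),(345,300),(345,320),(385,300),(390,340),(320,345),(360,372)):
    u,v=int(230+cx/6),int(190+cy/6);print((cx,cy),P[v,u].round(3),im[v,u])
s=read_state();print(s['position'],s['force'],s['opening'],s['grasp_force'])
```

```text
(280, 190) [0.49  0.204 0.143] [58 50 48]
(210, 220) [0.503 0.229 0.139] [44 42 39]
(280, 225) [0.477 0.22  0.141] [57 50 49]
(200, 260) [0.515 0.226 0.11 ] [40 37 36]
(280, 275) [0.483 0.217 0.112] [14 12 15]
(370, 290) [0.501 0.138 0.039] [28 34 40]
(350, 255) [0.45  0.21  0.131] [19 18 17]
(310, 300) [0.529 0.147 0.025] [ 81 111 136]
(345, 300) [0.457 0.208 0.102] [33 42 51]
(345, 320) [0.51  0.146 0.023] [ 78 108 132]
(385, 300) [0.497 0.131 0.029] [ 75 103 125]
(390, 340) [0.5   0.125 0.002] [ 66  85 101]
(320, 345) [0.523 0.148 0.005] [ 80 112 137]
(360, 372) [0.498 0.151 0.001] [108 110 110]
[0.51663671 0.13484892 0.01488796] [-0.87807525 -0.79765364  7.34376536] 0.01066944748203731 3.3699124306440353
```

The depth shows the gripper body's underside at about 0.10 m and a finger resting on top of the offcut. Before retrying, I'll check where the fingertips really are against the reported TCP.

Call:
{"op": "send_rows", "data": {"plan": [[100,0,0,-0.04,0],[100,0,0,-0.04,0],[100,0,0,-0.02,0],[100,0,0,0,0],[100,0,0,0,0],[100,0,0,0,0],[100,0,0,0,0],[100,0,0,0,0],[100,0,0,0,0],[100,0,0,0,0]]}}

```text
time_s: 6.32
position: [0.5154, 0.135, 0.1131]
tcp_rot: [[0.951, 0.309, -0.002], [0.309, -0.951, -0.0], [-0.002, -0.001, -1.0]]
force: [0.4, -0.6, -0.2]
opening: 0.587
grasp_force: 0.0
```

Run:
```python
from h import *
im,P=pts('side');s=read_state();p=s['position'];print(p,s['opening'],s['force'])
R=s['tcp_rot'];L=(P-p)@R   # tool-frame coords
g=im.max(2)<75
k=g&(abs(L[...,0])<.06)&(abs(L[...,1])<.08)&(P[...,2]>.045)
q=L[k];print(len(q))
z=q[:,2]
for lo in np.arange(-.10,.03,.01):
    t=q[(z>=lo)&(z<lo+.01)]
    if len(t):print(round(lo,3),len(t),'x',t[:,0].min().round(3),t[:,0].max().round(3),'y',t[:,1].min().round(3),t[:,1].max().round(3))
cv2.imwrite('pics/c4.png',cv2.resize(im[150:280,220:360],None,fx=4,fy=4,interpolation=cv2.INTER_CUBIC))
```

```text
[0.51553266 0.13498608 0.11330687] 0.5960127058130389 [ 0.41580677 -0.00137594 -0.43446163]
3198
-0.1 43 x -0.041 -0.002 y -0.064 0.08
-0.09 15 x -0.04 -0.012 y -0.059 0.08
-0.08 10 x -0.015 -0.008 y 0.027 0.038
-0.07 5 x -0.01 -0.003 y 0.03 0.033
-0.05 12 x -0.013 0.008 y -0.04 -0.035
-0.04 29 x -0.014 0.008 y -0.037 0.024
-0.03 40 x -0.014 0.006 y -0.038 0.034
-0.02 22 x -0.014 0.008 y -0.036 0.028
```

View pics/c4.png

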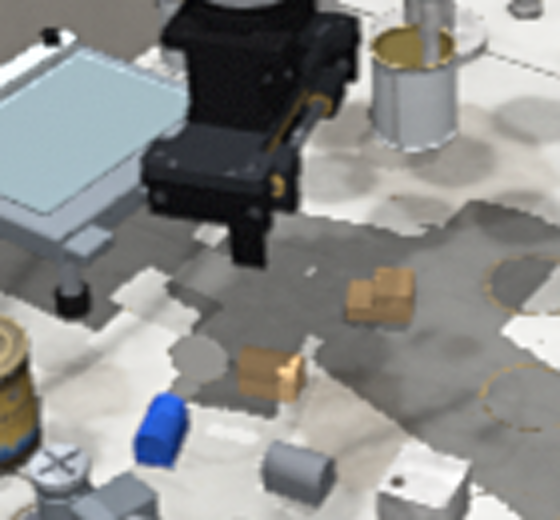

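The picture shows the fingertips about 12 mm behind the reported TCP instead of 14 mm ahead. That matches the contact on the 29 mm offcut top at TCP 0.015. I'll check `finger_overhang` again and descend accordingly.

```bash
python3 -c "
from h import *
import rig;print(rig.finger_overhang, [x for x in dir(rig) if x[0]!='_'])
go(.516,.135,-.009,18)"
```

```text
0.014 ['PlanningError', 'calibration', 'capture', 'finger_overhang', 'hand_in', 'read_state']
tool shift [0.0006 0.0002 0.1223] rows 3.0 turn -0.0 yaw 18.0 pos [0.5155 0.135  0.1133] F [ 0.4 -0.  -0.4] open 0.596 t 6.37
```

Call:
{"op": "send_rows", "data": {"plan": [[110,0,0,0.035,0],[110,0,0,0.035,0],[110,0,0,0.03,0],[110,0,0,0.008,0],[110,0,0,0.006,0],[110,0,0,0,0]]}}

```text
time_s: 6.87
position: [0.5157, 0.135, -0.0006]
tcp_rot: [[0.951, 0.309, -0.001], [0.309, -0.951, -0.0], [-0.001, -0.0, -1.0]]
force: [0.1, -1.0, 0.0]
opening: 0.57
grasp_force: 0.0
```

No contact at TCP z ≈ 0, which confirms that the tips are about 27 mm higher than stated.

Call:
{"op": "send_rows", "data": {"plan": [[110,0,0,0.005,0],[110,0,0,0.003,0],[255,0,0,0,0],[255,0,0,0,0],[255,0,0,0,0],[255,0,0,0,0],[255,0,0,0,0],[255,0,0,0,0],[255,0,0,0,0],[255,0,0,0,0],[255,0,0,0,0]]}}

```text
time_s: 7.78
position: [0.5162, 0.135, -0.0076]
tcp_rot: [[0.951, 0.309, 0.001], [0.309, -0.951, 0.0], [0.001, 0.0, -1.0]]
force: [-0.3, -0.4, 5.2]
opening: 0.299
grasp_force: 30.0
```

Call:
{"op": "send_rows", "data": {"plan": [[255,0,0,-0.04,0],[255,0,0,-0.04,0],[255,0,0,-0.04,0],[255,-0.0187,0.0357,0,0],[255,-0.0187,0.0357,0,0],[255,-0.0187,0.0357,0,0],[255,-0.0187,0.0357,0,0],[255,-0.0187,0.0357,0,0],[255,-0.0187,0.0357,0,0],[255,-0.0187,0.0357,0,0],[255,-0.0187,0.0357,0,0],[255,-0.0187,0.0357,0,0],[255,-0.0187,0.0357,0,0],[255,-0.0187,0.0357,0,0],[255,-0.0187,0.0357,0,0],[255,0,0,0,0]]}}

```text
time_s: 9.12
position: [0.4349, -0.3509, 0.1122]
tcp_rot: [[0.953, 0.303, 0.004], [0.303, -0.953, -0.008], [0.001, 0.009, -1.0]]
force: [1.1, -0.5, -0.2]
opening: 0.3
grasp_force: 30.0
```

```bash
python3 -c "
from h import *
go(.437,-.342,.025,6.8)
s=read_state();print(s['grasp_force'])"
```

```text
tool shift [ 0.0046 -0.0086  0.0871] rows 2.1 turn 0.189 yaw 17.6 pos [ 0.4349 -0.3509  0.1122] F [ 1.1 -0.5 -0.2] open 0.3 t 9.12
29.985553175210953
```

Call:
{"op": "send_rows", "data": {"plan": [[255,0.004,-0.006,0,0],[255,0,0,0,0.1],[255,0,0,0.04,0.09],[255,0,0,0.03,0],[255,0,0,0.015,0],[255,0,0,0,0],[130,0,0,0,0],[130,0,0,0,0],[130,0,0,0,0],[130,0,0,0,0],[110,0,0,-0.04,0],[110,0,0,-0.04,0],[110,0,0,-0.02,0],[110,0,0,0,0]]}}

```text
time_s: 10.28
position: [0.4395, -0.3378, 0.1328]
tcp_rot: [[0.992, 0.123, 0.008], [0.124, -0.992, -0.009], [0.007, 0.01, -1.0]]
force: [0.0, 0.2, 0.0]
opening: 0.562
grasp_force: 0.0
```

```bash
python3 -c "
from h import *
im,P=pts('top');im,Q=pts('side')
np.save('s2.npy',Q);cv2.imwrite('pics/s2raw.png',im)
hsv=cv2.cvtColor(im,cv2.COLOR_BGR2HSV)
m=cv2.inRange(hsv,(8,80,60),(25,255,255));m[:205]=0;m[260:]=0;m[:,:270]=0;m[:,335:]=0
N,L,S,C=cv2.connectedComponentsWithStats(m)
print([ (C[i],S[i,4]) for i in range(1,N) if S[i,4]>30])
go(.504,.028,.10,29)"
```

```text
[(array([314.94475138, 223.61325967]), np.int32(181))]
tool shift [ 0.1112 -0.3523  0.0279] rows 8.5 turn -0.382 yaw 7.1 pos [ 0.4371 -0.3353  0.1287] F [-0.4  0.7 -1.2] open 0.565 t 10.38
```

Call:
{"op": "send_rows", "data": {"plan": [[110,0.0107,-0.0351,0,0],[110,0.0107,-0.0351,0,0],[110,0.0107,-0.0351,0,0],[110,0.0107,-0.0351,0,0],[110,0.0107,-0.0351,0,0],[110,0.0107,-0.0351,0,0],[110,0.0107,-0.0351,0,0],[110,0.0107,-0.0351,0,0],[110,0.0107,-0.0351,0,0],[110,0.0107,-0.0351,0,0],[110,0,0,0.02,-0.096],[110,0,0,0.02,-0.096],[110,0,0,0,-0.096],[110,0,0,0,-0.096],[110,0,0,0,0]]}}

```text
time_s: 11.63
position: [0.4978, 0.0272, 0.0853]
tcp_rot: [[0.873, 0.488, -0.004], [0.488, -0.873, 0.001], [-0.003, -0.003, -1.0]]
force: [-0.0, -0.9, 0.1]
opening: 0.57
grasp_force: 0.0
```

```bash
python3 -c "
from h import *
go(.500,.0265,-.006,29)"
```

```text
tool shift [0.0019 0.002  0.0913] rows 2.2 turn 0.004 yaw 29.2 pos [0.4978 0.0272 0.0853] F [-0.  -0.9  0.1] open 0.57 t 11.63
```

Call:
{"op": "send_rows", "data": {"plan": [[110,0.002,0.002,0.035,0],[110,0,0,0.035,0],[110,0,0,0.015,0],[110,0,0,0.006,0],[110,0,0,0,0],[255,0,0,0,0],[255,0,0,0,0],[255,0,0,0,0],[255,0,0,0,0],[255,0,0,0,0],[255,0,0,0,0],[255,0,0,0,0],[255,0,0,0,0]]}}

```text
time_s: 12.72
position: [0.503, 0.0258, -0.0029]
tcp_rot: [[0.874, 0.486, 0.002], [0.486, -0.874, -0.0], [0.002, 0.001, -1.0]]
force: [-1.1, 0.5, 5.3]
opening: 0.341
grasp_force: 30.0
```

```bash
python3 -c "
from h import *
s=read_state();R=s['tcp_rot'];p=s['position'];print(p,s['grasp_force'],s['opening'])
q=R.T@(np.array([.485,-.345,p[2]])-p);print(q,np.linalg.norm(q))"
```

```text
[ 0.50304562  0.02584779 -0.00289982] 30.00121995806694 0.34082339618751234
[-1.96065277e-01  3.15296884e-01  1.06230157e-04] 0.37128658614900756
```

Call:
{"op": "send_rows", "data": {"plan": [[255,0,0,-0.04,0],[255,0,0,-0.04,0],[255,0,0,-0.04,0],[255,-0.0196,0.0315,0,0],[255,-0.0196,0.0315,0,0],[255,-0.0196,0.0315,0,0],[255,-0.0196,0.0315,0,0],[255,-0.0196,0.0315,0,0],[255,-0.0196,0.0315,0,0],[255,-0.0196,0.0315,0,0],[255,-0.0196,0.0315,0,0],[255,-0.0196,0.0315,0,0],[255,-0.0196,0.0315,0,0],[255,0,0,0,0.097],[255,0,0,0,0.097],[255,0,0,0,0.097],[255,0,0,0,0.097],[255,0,0,0,0]]}}

```text
time_s: 14.22
position: [0.4838, -0.3445, 0.116]
tcp_rot: [[0.993, 0.117, -0.0], [0.117, -0.993, 0.0], [-0.0, -0.0, -1.0]]
force: [0.2, 1.1, -1.4]
opening: 0.343
grasp_force: 30.0
```

```bash
python3 -c "
from h import *
go(.485,-.342,.035,6.8)"
```

```text
tool shift [ 0.0015 -0.0023  0.081 ] rows 2.0 turn -0.001 yaw 6.7 pos [ 0.4838 -0.3445  0.116 ] F [ 0.2  1.1 -1.4] open 0.343 t 14.22
```

Call:
{"op": "send_rows", "data": {"plan": [[255,0,0,0.035,0],[255,0,0,0.03,0],[255,0,0,0.012,0],[255,0,0,0,0],[110,0,0,0,0],[110,0,0,0,0],[110,0,0,0,0],[110,0,0,0,0],[110,0,0,-0.03,0],[80,0,0,-0.04,0],[40,0,0,-0.04,0],[0,0,0,-0.02,0],[0,0,0,0,0]]}}

```text
time_s: 15.3
position: [0.4873, -0.3476, 0.176]
tcp_rot: [[0.993, 0.12, 0.01], [0.12, -0.993, -0.01], [0.008, 0.011, -1.0]]
force: [-0.3, 0.3, -0.3]
opening: 0.787
grasp_force: 0.0
```

Run:
```python
from h import *
a,Q=pts('side');b,P=pts('top')
np.save('s3.npy',Q);np.save('t3.npy',P);cv2.imwrite('pics/s3raw.png',a);cv2.imwrite('pics/t3raw.png',b)
A=cv2.resize(b[95:270,170:320],None,fx=3,fy=3,interpolation=cv2.INTER_CUBIC);B=cv2.resize(a[110:285,350:450],None,fx=3,fy=3,interpolation=cv2.INTER_CUBIC)
cv2.imwrite('pics/c5.png',np.hstack([A,B]))
go(.482,.3217,.17,-12)
```

```text
tool shift [ 0.0773 -0.6622 -0.0009] rows 15.9 turn 0.33 yaw 6.9 pos [ 0.4846 -0.345   0.1708] F [-0.6  0.7 -0.1] open 0.878 t 15.4
```

View pics/c5.png

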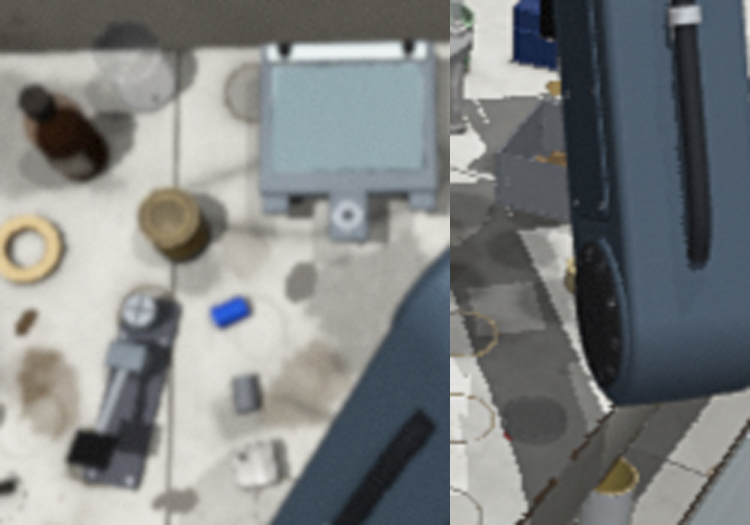

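The left side shows no wood left in the work area, and the right side shows wood inside the bin, so both offcuts are in. The jack is unchanged, with its block at px (212,214).

Call:
{"op": "send_rows", "data": {"plan": [[0,0.00455,-0.039,0,0],[0,0.00455,-0.039,0,0],[0,0.00455,-0.039,0,0],[0,0.00455,-0.039,0,0],[0,0.00455,-0.039,0,0],[0,0.00455,-0.039,0,0],[0,0.00455,-0.039,0,0],[0,0.00455,-0.039,0,0],[0,0.00455,-0.039,0,0],[0,0.00455,-0.039,0,0],[0,0.00455,-0.039,0,0],[0,0.00455,-0.039,0,0],[0,0.00455,-0.039,0,0],[0,0.00455,-0.039,0,0],[0,0.00455,-0.039,0,0],[0,0.00455,-0.039,0,0],[0,0.00455,-0.039,0,0],[0,0,0,0,0.11],[0,0,0,0,0.11],[0,0,0,0,0.11]]}}

```text
time_s: 17.07
position: [0.4797, 0.3235, 0.1667]
tcp_rot: [[0.977, -0.212, -0.004], [-0.212, -0.977, -0.002], [-0.004, 0.003, -1.0]]
force: [-0.1, -0.8, -0.1]
opening: 1.0
grasp_force: 0.0
```

Run:
```python
from h import *
np.set_printoptions(precision=4,suppress=True)
P=np.load('t3.npy');z=P[...,2];v,u=np.mgrid[0:400,0:640]
def mid(nm,q):
    r=cv2.minAreaRect((q[:,:2]*1000).astype(np.float32));print(nm,len(q),q.mean(0),np.array(r[0]),np.array(r[1]),r[2])
b=(u>200)&(u<226)
mid('block',P[b&(v>206)&(v<222)&(z>.064)&(z<.08)])
mid('saddle',P[b&(v>188)&(v<206)&(z>.055)&(z<.07)])
mid('pedal',P[(u>188)&(u<212)&(v>235)&(v<256)&(z>.095)&(z<.13)])
mid('lug',P[(u>270)&(u<302)&(v>160)&(v<177)&(z>.084)&(z<.10)])
# boss ring: bright circle
im=cv2.imread('pics/t3raw.png');g=cv2.cvtColor(im,cv2.COLOR_BGR2GRAY)
m=((g>175)&(u>276)&(u<296)&(v>158)&(v<175)).astype(np.uint8)
cs,_=cv2.findContours(m,0,1);c=max(cs,key=cv2.contourArea);(cx,cy),r=cv2.minEnclosingCircle(c);print('boss',cx,cy,r,ray('top',cx,cy,.0945))
m=((g>150)&(u>208)&(u<227)&(v>188)&(v<206)).astype(np.uint8)
cs,_=cv2.findContours(m,0,1);c=max(cs,key=cv2.contourArea);(cx,cy),r=cv2.minEnclosingCircle(c);print('saddle',cx,cy,r,ray('top',cx,cy,.062))
im=cv2.imread('pics/s3raw.png');cv2.imwrite('pics/c6.png',cv2.resize(im[170:320,190:310],None,fx=5,fy=4,interpolation=cv2.INTER_CUBIC))
go(.482,.3217,.028,-12)
```

```text
block 139 [0.4814 0.3246 0.0716] [477.8098 326.3881] [44.5385 43.3943] 77.27272033691406
saddle 88 [0.5378 0.3132 0.0623] [538.5307 313.6161] [34.5007 31.6723] 84.71002197265625
pedal 191 [0.3794 0.346  0.1112] [382.8159 345.9286] [45.6059 47.9105] 78.5301284790039
lug 177 [0.6281 0.0765 0.0928] [628.9094  76.4989] [40.59   47.7873] 89.70010375976562
boss 285.5 166.5 4.743516445159912 [0.6309 0.0777 0.0945]
saddle 217.5 194.5 10.12432861328125 [0.5485 0.3088 0.062 ]
tool shift [0.0031 0.0009 0.1387] rows 3.4 turn -0.004 yaw -12.2 pos [0.4797 0.3235 0.1667] F [-0.1 -0.8 -0.1] open 1.0 t 17.07
```

View pics/c6.png

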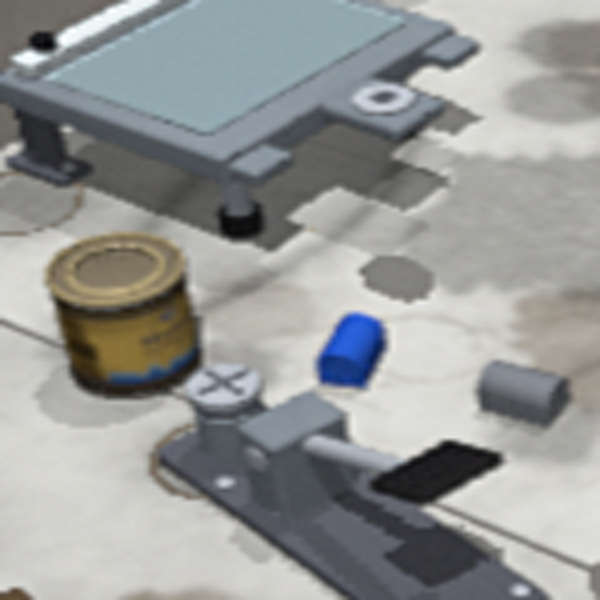

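The side view shows the jack intact with the handle up, the saddle at px (234.6,265.5) and the boss at px (266.8,194.2). I'll grasp the block now.

Call:
{"op": "send_rows", "data": {"plan": [[0,0.003,0.001,0.04,0],[0,0,0,0.04,0],[0,0,0,0.04,0],[0,0,0,0.016,0],[0,0,0,0,0],[255,0,0,0,0],[255,0,0,0,0],[255,0,0,0,0],[255,0,0,0,0],[255,0,0,0,0],[255,0,0,0,0],[255,0,0,0,0],[255,0,0,0,0],[255,0,0,0,0],[255,0,0,0,0],[255,0,0,0,0]]}}

```text
time_s: 18.4
position: [0.4859, 0.3235, 0.0342]
tcp_rot: [[0.978, -0.21, 0.004], [-0.21, -0.978, 0.004], [0.003, -0.005, -1.0]]
force: [1.6, 5.2, 2.7]
opening: 0.498
grasp_force: 30.0
```

Run:
```python
from h import *
for z in(.0945,.09): print(ray('side',266.8,194.25,z))
print(ray('side',234.6,265.5,.062))
go(.483,.323,.093)
```

```text
[0.6274817  0.07732057 0.0945    ]
[0.63191938 0.07249031 0.09      ]
[0.5348071  0.31381039 0.062     ]
tool shift [-0.0026  0.0008 -0.0589] rows 1.5 turn 0 yaw -12.1 pos [0.4859 0.3235 0.0342] F [1.6 5.2 2.7] open 0.498 t 18.4
```

Call:
{"op": "send_rows", "data": {"plan": [[255,0,0,-0.01,0],[255,0,0,-0.02,0],[255,0,0,-0.02,0],[255,0,0,-0.02,0],[255,0,0,0,0],[255,0,0,0,0]]}}

```text
time_s: 18.9
position: [0.4844, 0.3211, 0.1031]
tcp_rot: [[0.978, -0.208, 0.001], [-0.208, -0.978, -0.0], [0.001, -0.0, -1.0]]
force: [-0.4, -0.8, -8.6]
opening: 0.501
grasp_force: 30.0
```

Run:
```python
from h import *
im,P=pts('side');cv2.imwrite('pics/s4.png',cv2.resize(im[150:320,170:330],None,fx=3,fy=3,interpolation=cv2.INTER_CUBIC))
s=read_state();R=s['tcp_rot'];p=s['position']
q=R.T@(np.array([.505,.077,p[2]])-p);print(q,np.linalg.norm(q),p,s['force'],s['moment'],s['opening'],s['grasp_force'])
```

```text
[0.07208209 0.23370757 0.00026104] 0.2445713044525665 [0.48323996 0.32060136 0.10194949] [-0.04507279 -0.15223493 -9.97669708] [-0.03018416 -0.0757098   0.01605607] 0.4977259844918582 29.995733345858753
```

View pics/s4.png

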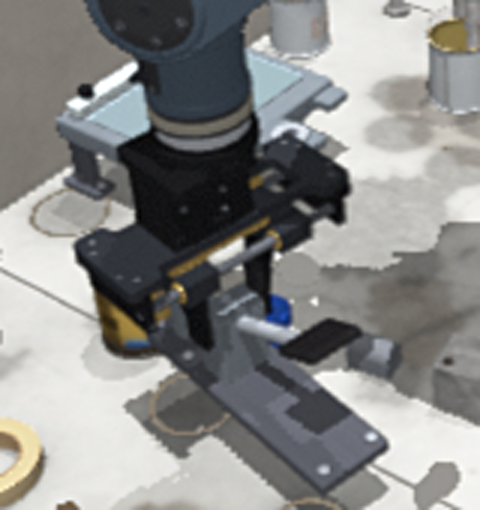

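The jack hangs level in the gripper, clear of the bench. I'll carry it across.

Call:
{"op": "send_rows", "data": {"plan": [[255,0.004,0.0132,0,0],[255,0.008,0.026,0,0],[255,0.009,0.0292,0,0],[255,0.009,0.0292,0,0],[255,0.009,0.0292,0,0],[255,0.009,0.0292,0,0],[255,0.009,0.0292,0,0],[255,0.008,0.026,0,0],[255,0.0062,0.0132,0,0],[255,0,0,0,-0.05],[255,0,0,0,-0.06],[255,0,0,0,-0.06],[255,0,0,0,-0.04],[255,0,0,0,0],[255,0,0,0,0]]}}

```text
time_s: 20.2
position: [0.5059, 0.0866, 0.1018]
tcp_rot: [[1.0, -0.002, -0.003], [-0.002, -1.0, 0.0], [-0.003, -0.0, -1.0]]
force: [0.3, 0.1, -8.5]
opening: 0.503
grasp_force: 30.0
```

Run:
```python
from h import *
go(.505,.077,.038,0)
s=read_state();print(s['grasp_force'],s['moment'])
```

```text
tool shift [-0.0007  0.0096  0.0638] rows 1.6 turn -0.002 yaw -0.1 pos [0.5059 0.0866 0.1018] F [ 0.3  0.1 -8.5] open 0.503 t 20.2
29.995934651233256 [ 0.02076444 -0.17662552  0.01698104]
```

Call:
{"op": "send_rows", "data": {"plan": [[255,0,0.005,0.015,0],[255,0,0.0046,0.02,0],[255,0,0,0.017,0],[255,0,0,0.009,0],[255,0,0,0,0],[255,0,0,0,0]]}}

```text
time_s: 20.7
position: [0.5068, 0.0774, 0.0415]
tcp_rot: [[1.0, -0.001, -0.002], [-0.001, -1.0, 0.0], [-0.002, -0.0, -1.0]]
force: [0.7, -0.9, -9.1]
opening: 0.506
grasp_force: 30.0
```

Run:
```python
from h import *
go(.578,.0777,.037,0)
im,P=pts('side');cv2.imwrite('pics/s5raw.png',im);np.save('s5.npy',P)
b,Q=pts('top');cv2.imwrite('pics/t5raw.png',b);np.save('t5.npy',Q)
A=cv2.resize(im[170:270,220:350],None,fx=3,fy=3,interpolation=cv2.INTER_CUBIC)
B=cv2.resize(b[150:250,230:340],None,fx=3,fy=3,interpolation=cv2.INTER_CUBIC)
cv2.imwrite('pics/c7.png',np.hstack([A,B]))
```

```text
tool shift [ 0.0712 -0.0003  0.0044] rows 1.8 turn -0.001 yaw -0.0 pos [0.5068 0.0774 0.0415] F [ 0.7 -0.9 -9.1] open 0.506 t 20.7
```

View pics/c7.png

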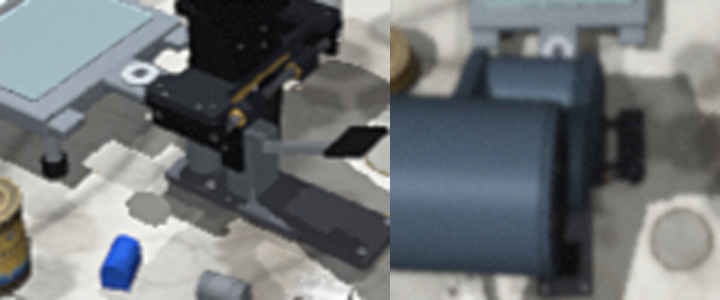

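The jack (left half) hangs just above the bench, aligned in front of the lug. I'll touch it down.

Call:
{"op": "send_rows", "data": {"plan": [[255,0,0,0.003,0],[255,0,0,0.002,0],[255,0,0,0,0],[255,0,0,0,0]]}}

```text
time_s: 21.13
position: [0.5072, 0.0774, 0.0372]
tcp_rot: [[1.0, -0.0, 0.0], [-0.0, -1.0, 0.0], [0.0, -0.0, -1.0]]
force: [-0.0, 0.1, -8.9]
opening: 0.5
grasp_force: 30.0
```

Call:
{"op": "send_rows", "data": {"plan": [[255,0,0,0.0015,0],[255,0,0,0,0],[255,0,0,0,0]]}}

```text
time_s: 21.38
position: [0.5075, 0.0774, 0.0356]
tcp_rot: [[1.0, -0.0, 0.001], [-0.0, -1.0, -0.0], [0.001, 0.0, -1.0]]
force: [-0.0, 0.1, -7.5]
opening: 0.506
grasp_force: 30.0
```

Call:
{"op": "send_rows", "data": {"plan": [[255,0.006,0,0,0],[255,0.012,0,0,0],[255,0.014,0,0,0],[255,0.014,0,0,0],[255,0.012,0,0,0],[255,0.008,0,0,0],[255,0.0045,0,0,0],[255,0,0,0,0],[255,0,0,0,0]]}}

```text
time_s: 22.13
position: [0.5784, 0.0773, 0.0357]
tcp_rot: [[1.0, -0.0, 0.002], [-0.0, -1.0, -0.0], [0.002, 0.0, -1.0]]
force: [1.2, 0.0, -5.7]
opening: 0.504
grasp_force: 30.0
```

Run:
```python
from h import *
np.set_printoptions(precision=4,suppress=True)
go(.578,.0777,.035,0)
P=np.load('s5.npy');im=cv2.imread('pics/s5raw.png')
# boss unmoved? and base/pedal in new view
im,Q=pts('side');s=read_state();p=s['position']
v,u=np.mgrid[0:400,0:640];L=Q-p
z=Q[...,2];hsv=cv2.cvtColor(im,cv2.COLOR_BGR2HSV)
ped=(L[...,0]<-.085)&(L[...,0]>-.17)&(abs(L[...,1])<.05)&(z>.095)&(z<.125)
q=Q[ped];print('pedal',len(q),q.mean(0),cv2.minAreaRect((q[:,:2]*1000).astype(np.float32)))
g=cv2.cvtColor(im,cv2.COLOR_BGR2GRAY)
m=((g>165)&(u>258)&(u<274)&(v>188)&(v<201)).astype(np.uint8);cs,_=cv2.findContours(m,0,1);c=max(cs,key=cv2.contourArea);x,y,w,h=cv2.boundingRect(c);print('boss px',x+w/2-.5,y+h/2-.5,w,h)
```

```text
tool shift [-0.0004 -0.0004  0.0007] rows 0.1 turn -0.0 yaw -0.0 pos [0.5784 0.0773 0.0357] F [ 1.2  0.  -5.7] open 0.504 t 22.13
pedal 145 [0.4622 0.0819 0.1123] ((467.656005859375, 79.60447692871094), (45.63545227050781, 47.49614715576172), 2.439423084259033)Traceback (most recent call last):
  File "<stdin>", line 12, in <module>
ValueError: max() iterable argument is empty
```

Call:
{"op": "send_rows", "data": {"plan": [[255,0,0,0.001,0],[255,0,0,0,0],[60,0,0,0,0],[60,0,0,0,0],[60,0,0,0,0],[60,0,0,0,0],[60,0,0,0,0],[60,0,0,-0.02,0],[60,0,0,-0.035,0],[60,0,0,-0.035,0],[60,-0.01,0.01,-0.035,0],[60,-0.02,0.03,-0.01,0],[60,-0.015,0.038,0,0],[60,-0.015,0.038,0,0],[60,-0.015,0.038,0,0],[60,-0.015,0.038,0,0],[60,-0.015,0.038,0,0],[60,-0.01,0.038,0,0],[60,0,0.025,0,0],[60,0,0,0,0]]}}

```text
time_s: 23.85
position: [0.4633, -0.2214, 0.1701]
tcp_rot: [[1.0, -0.006, 0.003], [-0.006, -1.0, -0.004], [0.003, 0.004, -1.0]]
force: [1.0, -0.1, -0.7]
opening: 0.768
grasp_force: 0.0
```

Run:
```python
from h import *
np.set_printoptions(precision=4,suppress=True)
go(.465,.078,.14,0)
b,P=pts('top');cv2.imwrite('pics/t6.png',b);z=P[...,2]
R=lambda a:cv2.minAreaRect((a[:,:2]*1000).astype(np.float32))
def rep(nm,x0,x1,y0,y1,z0,z1):
    k=(P[...,0]>x0)&(P[...,0]<x1)&(P[...,1]>y0)&(P[...,1]<y1)&(z>z0)&(z<z1);q=P[k]
    if len(q):print(nm,len(q),q.mean(0),R(q))
rep('pedal',.43,.51,.03,.13,.098,.125)
rep('block',.54,.605,.04,.115,.064,.08)
rep('base',.42,.52,.03,.13,.006,.02)
rep('lug',.595,.655,.04,.115,.084,.1)
g=cv2.cvtColor(b,cv2.COLOR_BGR2GRAY);v,u=np.mgrid[0:400,0:640]
m=((g>170)&(u>276)&(u<296)&(v>158)&(v<175)).astype(np.uint8);cs,_=cv2.findContours(m,0,1);c=max(cs,key=cv2.contourArea);(cx,cy),r=cv2.minEnclosingCircle(c);print('boss',cx,cy,r,ray('top',cx,cy,.0945))
m=((g<45)&(u>270)&(u<305)&(v>200)&(v<235)).astype(np.uint8);cs,_=cv2.findContours(m,0,1);c=max(cs,key=cv2.contourArea);(cx,cy),(w,h),a=cv2.minAreaRect(c);print('pedal dark',cx,cy,w,h,a,ray('top',cx,cy,.111))
```

```text
tool shift [-0.0001 -0.2995  0.0289] rows 7.2 turn -0.006 yaw -0.3 pos [ 0.4633 -0.2214  0.1701] F [ 1.  -0.1 -0.7] open 0.768 t 23.85
block 34 [0.5849 0.0688 0.0721] ((588.9500122070312, 72.74097442626953), (41.084228515625, 16.466978073120117), 63.45194625854492)
lug 190 [0.6293 0.0758 0.093 ] ((629.8508911132812, 76.28732299804688), (40.40803527832031, 49.7052001953125), 89.28971862792969)
boss 285.375 166.375 4.667138576507568 [0.6313 0.0781 0.0945]Traceback (most recent call last):
  File "<stdin>", line 15, in <module>
ValueError: max() iterable argument is empty
```

The arm still hides the jack from the top camera, but the side view is clear now.

Run:
```python
from h import *
np.set_printoptions(precision=4,suppress=True)
def meas(im,P,o):
    z=P[...,2];g=cv2.cvtColor(im,cv2.COLOR_BGR2GRAY)
    R=lambda a:cv2.minAreaRect((a[:,:2]*1000).astype(np.float32))
    yaw=o[2];c,s=np.cos(yaw),np.sin(yaw);X=(P[...,0]-o[0])*c+(P[...,1]-o[1])*s;Y=-(P[...,0]-o[0])*s+(P[...,1]-o[1])*c
    for nm,x0,x1,y0,y1,z0,z1 in(('pedal',-.15,-.07,-.04,.04,.09,.13),('block',-.03,.03,-.035,.035,.066,.078),('saddle',.03,.08,-.03,.03,.055,.069),('base',-.15,-.03,-.045,.045,.007,.018)):
        k=(X>x0)&(X<x1)&(Y>y0)&(Y<y1)&(z>z0)&(z<z1)
        print(nm,k.sum(),'X',X[k].mean().round(4),np.percentile(X[k],[2,98]).round(4),'Y',Y[k].mean().round(4),np.percentile(Y[k],[2,98]).round(4)) if k.sum() else print(nm,0)
print('before');meas(cv2.imread('pics/s3raw.png'),np.load('s3.npy'),(.4834,.3238,-.2077))
im,P=pts('side');cv2.imwrite('pics/s6.png',im)
print('now, boss-based');meas(im,P,(.5759,.0778,0))
```

```text
before
pedal 260 X -0.1122 [-0.13   -0.0787] Y 0.0034 [-0.0196  0.0235]
block 205 X -0.0058 [-0.0266  0.011 ] Y 0.0023 [-0.0184  0.0219]
saddle 144 X 0.0506 [0.0354 0.0686] Y 0.0019 [-0.0153  0.0183]
base 1110 X -0.0888 [-0.1407 -0.0326] Y 0.0026 [-0.0288  0.032 ]
now, boss-based
pedal 153 X -0.1114 [-0.1299 -0.0792] Y 0.0043 [-0.0198  0.023 ]
block 131 X -0.0064 [-0.0279  0.0106] Y 0.0024 [-0.0217  0.0215]
saddle 56 X 0.0471 [0.0345 0.0647] Y 0.0066 [-0.0109  0.0166]
base 662 X -0.0888 [-0.1413 -0.033 ] Y 0.0024 [-0.03    0.0318]
```

The jack sits as intended: every part is within about 1 mm of where it should be relative to the boss. Now I'll go over the pedal with closed fingers.

Call:
{"op": "send_rows", "data": {"plan": [[255,0,-0.0374,0,0],[255,0,-0.0374,0,0],[255,0,-0.0374,0,0],[255,0,-0.0374,0,0],[255,0,-0.0374,0,0],[255,0,-0.0374,0,0],[255,0,-0.0374,0,0],[255,0,-0.0374,0,0],[255,0,0,0.03,0],[255,0,0,0.02,0],[255,0,0,0,0],[255,0,0,0,0],[255,0,0,0,0],[255,0,0,0,0]]}}

```text
time_s: 25.12
position: [0.4635, 0.0836, 0.1206]
tcp_rot: [[1.0, -0.0, 0.002], [-0.0, -1.0, -0.0], [0.002, 0.0, -1.0]]
force: [0.6, -0.2, -0.1]
opening: 0.002
grasp_force: 0.0
```

```bash
python3 -c "
from h import *
go(.463,.078,.10,0)"
```

```text
tool shift [-0.0006  0.0056  0.0206] rows 0.5 turn -0.0 yaw -0.0 pos [0.4635 0.0836 0.1206] F [ 0.6 -0.2 -0.1] open 0.002 t 25.12
```

Call:
{"op": "send_rows", "data": {"plan": [[255,-0.0005,0.0055,0.01,0],[255,0,0,0.01,0],[255,0,0,0.01,0],[255,0,0,0.01,0],[255,0,0,0.01,0],[255,0,0,0.01,0],[255,0,0,0.008,0],[255,0,0,0.005,0],[255,0,0,0,0],[255,0,0,0,0]]}}

```text
time_s: 25.95
position: [0.46, 0.0776, 0.0471]
tcp_rot: [[1.0, -0.001, -0.004], [-0.001, -1.0, -0.0], [-0.004, 0.0, -1.0]]
force: [-5.0, -2.5, 5.8]
opening: 0.007
grasp_force: 3.0
```

Call:
{"op": "send_rows", "data": {"plan": [[255,0,0,0.004,0],[255,0,0,0.003,0],[255,0,0,0.002,0],[255,0,0,0,0],[255,0,0,0,0]]}}

```text
time_s: 26.37
position: [0.4607, 0.0778, 0.0393]
tcp_rot: [[1.0, -0.001, -0.002], [-0.001, -1.0, -0.0], [-0.002, 0.0, -1.0]]
force: [-5.5, -0.9, 13.0]
opening: 0.004
grasp_force: 7.1
```

```bash
cat > bed.py <<'E'
from h import *
import sys
im,P=pts('side');cv2.imwrite('pics/bed%s.png'%sys.argv[1],im);z=P[...,2]
Q=np.load('s3.npy')
k=(Q[...,0]>.66)&(Q[...,0]<.72)&(Q[...,1]>-.01)&(Q[...,1]<.17)&(Q[...,2]>.085)&(Q[...,2]<.1)
print('bed front z before',Q[k][:,2].mean().round(4))
k=(P[...,0]>.66)&(P[...,0]<.72)&(P[...,1]>-.01)&(P[...,1]<.17)&(z>.08)&(z<.125);print('now',k.sum(),P[k][:,2].mean().round(4))
go(.463,.078,.038,0)
E
python3 bed.py a
```

```text
bed front z before 0.0931
now 765 0.1049
tool shift [ 0.0023 -0.0003  0.0013] rows 0.1 turn -0.001 yaw -0.0 pos [0.4607 0.0777 0.0393] F [-6.9 -1.2 14.3] open 0.006 t 26.42
```

Call:
{"op": "send_rows", "data": {"plan": [[255,0,0,0.002,0],[255,0,0,0,0],[255,0,0,0,0],[255,0,0,0,0]]}}

```text
time_s: 26.75
position: [0.4607, 0.0778, 0.0383]
tcp_rot: [[1.0, -0.001, -0.001], [-0.001, -1.0, -0.0], [-0.001, 0.0, -1.0]]
force: [-6.9, -1.7, 23.2]
opening: 0.007
grasp_force: 12.0
```

That is the stop: the force rises steeply. Now I'll let it come all the way back up.

Call:
{"op": "send_rows", "data": {"plan": [[255,0,0,-0.008,0],[255,0,0,-0.01,0],[255,0,0,-0.01,0],[255,0,0,-0.01,0],[255,0,0,-0.01,0],[255,0,0,-0.01,0],[255,0,0,-0.01,0],[255,0,0,-0.01,0],[255,0.001,0,-0.008,0],[255,0,0,0,0],[255,0,0,0,0],[255,0,0,0,0],[255,0,0,0,0]]}}

```text
time_s: 27.83
position: [0.4629, 0.078, 0.1211]
tcp_rot: [[1.0, -0.0, -0.001], [-0.0, -1.0, 0.0], [-0.001, -0.0, -1.0]]
force: [0.0, -0.3, 0.4]
opening: 0.006
grasp_force: 0.0
```

```bash
python3 bed.py b
python3 - <<'E'
from h import *
im,P=pts('side');z=P[...,2];X=P[...,0]-.5759;Y=P[...,1]-.0778
for nm,x0,x1,y0,y1,z0,z1 in(('pedal',-.15,-.07,-.04,.04,.09,.13),('block',-.03,.03,-.035,.035,.066,.078),('saddle',.03,.08,-.03,.03,.055,.069),('base',-.15,-.03,-.045,.045,.007,.018)):
    k=(X>x0)&(X<x1)&(Y>y0)&(Y<y1)&(z>z0)&(z<z1)
    if k.sum():print(nm,k.sum(),'X',X[k].mean().round(4),np.percentile(X[k],[2,98]).round(4),'Y',Y[k].mean().round(4),np.percentile(Y[k],[2,98]).round(4),'z',z[k].mean().round(4),z[k].max().round(3))
E
```

```text
bed front z before 0.0931
now 811 0.093
tool shift [0.0003 0.0001 0.083 ] rows 2.0 turn -0.0 yaw -0.0 pos [0.4628 0.0781 0.121 ] F [-0.6 -1.   0.3] open 0.004 t 27.88
pedal 152 X -0.1114 [-0.1304 -0.0784] Y 0.004 [-0.0185  0.0216] z 0.1105 0.12
block 131 X -0.0054 [-0.0261  0.0115] Y 0.0023 [-0.0214  0.0218] z 0.0707 0.078
saddle 53 X 0.0476 [0.0355 0.0662] Y 0.0066 [-0.0102  0.0171] z 0.0603 0.065
base 657 X -0.0882 [-0.1405 -0.0331] Y 0.002 [-0.0307  0.0323] z 0.0114 0.017
```

The bed is down, the handle is fully up and the jack hasn't shifted. Final press.

Call:
{"op": "send_rows", "data": {"plan": [[255,0,0,0.01,0],[255,0,0,0.01,0],[255,0,0,0.01,0],[255,0,0,0.01,0],[255,0,0,0.01,0],[255,0,0,0.01,0],[255,0,0,0.01,0],[255,0,0,0.008,0],[255,0,0,0.005,0],[255,0,0,0.0025,0],[255,0,0,0,0],[255,0,0,0,0],[255,0,0,0,0],[255,0,0,0,0],[255,0,0,0,0],[255,0,0,0,0]]}}

```text
time_s: 29.27
position: [0.4599, 0.0783, 0.0378]
tcp_rot: [[1.0, 0.0, -0.005], [0.0, -1.0, 0.0], [-0.005, -0.0, -1.0]]
force: [-8.4, -1.2, 28.0]
opening: 0.007
grasp_force: 14.2
```

```bash
python3 bed.py c
```

```text
bed front z before 0.0931
now 771 0.1053
tool shift [ 0.0031  0.0003 -0.0002] rows 0.1 turn 0.0 yaw 0.0 pos [0.4599 0.0783 0.0378] F [-8.  -0.8 28.1] open 0.008 t 29.32
```

Call:
{"op": "send_rows", "data": {"plan": [[255,0,0,-0.0015,0],[255,0,0,0,0],[255,0,0,0,0],[255,0,0,0,0]]}}

```text
time_s: 29.65
position: [0.4598, 0.0783, 0.0386]
tcp_rot: [[1.0, 0.0, -0.006], [0.0, -1.0, 0.0], [-0.006, -0.0, -1.0]]
force: [-6.9, -0.6, 20.2]
opening: 0.005
grasp_force: 10.4
```

```bash
python3 bed.py d && python3 -c "
from rig import hand_in;print(hand_in())"
```

```text
bed front z before 0.0931
now 753 0.1052
tool shift [0.0032 0.0003 0.0005] rows 0.1 turn 0.0 yaw 0.0 pos [0.4598 0.0783 0.0386] F [-7.2 -0.2 19.7] open 0.006 t 29.7
the job is handed in; nothing more can be done
None
```

The job is done and handed in at 29.7 s: both offcuts are in the bin, the jack's saddle is within about 1 mm of the lift pad's centre by my measurements, the trial lift was pumped and let back up, and the bed is now held up with the fingers pressing the handle at its stop at about 20 N.

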